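# Set a bar tile against the far flip stop

### The arm

A 6-joint arm with a two-finger parallel gripper is mounted at the origin on a cart in front of the work surface, level with it; the furniture and walls round the work are solid. World frame = base frame: x ahead of the robot, y to its left, z up, the work surface at z = 0. Lengths are in m, angles in rad, forces in N, time in s.
With the tool pointing down it reaches from about 0.25 to 0.8 m from the base axis. Payload 8.5 kg.
Tool frame: the origin (TCP) lies between the finger pads; the fingertips stand 17 mm ahead of it and the grasp point (between the pads) lies 2 mm behind it; z points along the fingers, y is the direction in which the jaws open and shut (so a half turn about z gives the same grasp; the last joint's range is limited). The gripper opens to 85 mm and grips with 20 to 120 N. Pads are 22 mm wide; open, the fingers measure 114 mm over their backs; the gripper's body (76 mm by 85 mm) begins 54 mm behind the grasp point. The pads swing forward as they close: fully open they stand 13 mm farther back than shut.
Start: joints at [1.103, 0.238, -0.013, 1.319, 0, 1.571], TCP at [0.237, 0.469, 0.248] pointing down, gripper open.
Joint ranges: [-2.66, 2.66], [-1.03, 1.9], [-1.14, 1.46], [-1.82, 2.27], [-1.45, 1.34], [-3.14, 3.14]. Speed limits (rad/s): [2.22, 2.22, 2.79, 3.14, 3.14, 3.14].

### API

Orientations are given as a unit quaternion [x, y, z, w].
In Python, from plant import env gives the robot as it stands.
- The arm moves only by the shell command python3 -m handwheel 'ROWS' [OPENING]. ROWS is JSON, a list of rows, each an object with "slide": the shift along the tool's x, y, z in mm, a list of three; "angular": the turn, a rotation vector about the tool's x, y, z in rad, a list of three. A call has 1 to 8 rows; each row shifts and turns the commanded pose from where the row before left it, along the tool's axes as they then stand; what a row does not reach is not made up. A row lasts 1/12 s, in which the tool goes at most 41.7 mm and 7.16 degrees, less where a joint would pass 70% of its speed; a pose out of reach is approached as far as the arm can. A call with a gripper value outside its range is refused whole. OPENING is the closure, from 0 (fully open) to 1 (shut), set as the call begins (- or left out, the last holds). The fingers move at their own pace and stop on an object; the grip force is fixed at half the most. Time passes only in rows, so rows that do not move let the fingers close. It gives the time, the measured TCP pose, the force and the opening at its end, in the units of the state.
- env.state(): the state, without advancing time (a new reading comes with each control period).
- env.camera(name): name is "scene" or "top" or "wrist"; returns the picture (384x512x3 uint8, blue, green, red); there is no depth.
- env.calibration(name): a dict with "K" (3x3 intrinsics, pixels), "T" (4x4, takes a point from camera to world coordinates); the wrist camera has in their place "tool_from_camera" (4x4, takes a point from camera to tool coordinates, whose origin is the TCP and whose axes are the flange's). Camera axes: x right, y down, z forward; pixel columns grow to the right and rows downward; lengths in m; the calibration is good to about 2 mm. A picture is of the moment at which its call begins: read the wrist's pose just before it. calibration takes no time and is no camera call.
- env.job_done(): hands the job in, once; it reports no verdict.
The state is a dict: "time_s": time; "qpos": joint angles; "joint_vel": joint speeds; "joint_torque": joint torques, N m; "ee_pos": TCP position; "ee_rot": TCP orientation; "ft_force": force on the tool from outside, world axes, zero at the start; "moment": the same for the moment, N m; "opening": finger opening in m.
Only numpy, scipy, OpenCV 4.12 (cv2) and the standard library are available. Lean on these libraries where they do the work, as an engineer would, in place of code of your own. Each camera call takes 0.05 s, during which the arm holds its last target.

### The job

Swing down the flip stop on the jig's fence that is farther from the long clay tile, so that its flag is fully down in the tile's path, and leave the nearer stop standing up. Then slide the tile along the board, without lifting it, until it lies flush along the fence with its end butted against the lowered flag, ready for cutting. Do not shift the stops along their track or disturb the other things on the table.

Things in the scene. Friction and masses are not known exactly. Their poses are not given: they have to be found in the camera images.
- jig: Fixed cut-off jig: wooden board 170 (x) by 460 (y) mm, top 18 mm over the table, aluminium fence along its far long edge. Origin: centre of the underside, on the table. y runs along the fence from the tile towards the stops, x across the board to the fence. The fence's working face is at jig x = +50 mm; it is 35 mm thick, its top 53 mm over the table. Board and fence are rigid.
- tile: Loose terracotta bar tile 60 (x) by 200 (y) by 20 (z) mm, about 0.4 kg (0.25 to 0.55; 2 to 7 N slide it), lying on the board with its long side roughly along the fence and a little away from it. Origin: centre of its underside. Its y axis points along its length, towards the stops.
- far_flag (a joint): Angle (rad) of the far stop's flag (the stop at the larger jig y): 0 fully down, hanging to 3 mm over the board across the tile's path; about 1.5 standing up. Friction hinge (0.09 N m): stays where it is left; push its arm over from behind (the fence side) and on down in an arc with 2 to 5 N; pressing straight down on the raised blade jams. Its axis is the jig's y axis through point far_pivot.
- far_pivot (a point): Pivot of the far stop, 14 mm above the fence's top (67 mm over the table), at jig x = +55 mm; axes as the jig's. The flag is a 12 mm thick steel angle, 6 mm to either side of the pivot in y; the tile's end should meet its blade's -y face. Lowered, its arm's top is 6 mm above the pivot. The stop's carriage is clamped on the track and slips only above 70 N.
- far_tip (a point): Outer corner of the far flag's blade, at mid thickness. Lowered: 58 mm from the pivot towards jig -x and 46 mm below it; the arm reaches those 58 mm out and its outer 30 mm carry the blade. Standing up: 46 mm out over the board and 58 mm above the pivot, the blade pointing out over the board.
- near_flag (a joint): Hinge angle (rad) of the near stop's flag (the same kind, nearer to the tile): about 1.5 is standing up, as it must stay; upright, it clears the tile.
- near_pivot (a point): Pivot of the near stop, 14 mm above the fence's top; same shape as the far stop, between it and the tile's start, 73 to 127 mm from the far one.
- thrown_cup: Bystander, leave alone: bare clay-brown cup, 65 mm wide, 62 mm tall. Origin: centre of its underside.
- slip_cup: Bystander, leave alone: pale mottled cup, 58 mm wide, 52 mm tall. Origin: centre of its underside.
- pebble: Bystander, leave alone: flat grey pebble 28x60x14 mm, on the jig board beyond the far stop. Origin: centre of its underside.
- scraper: Bystander, leave alone: steel scraper with wooden back, 71x117x9 mm. Origin: centre of its underside.
- ring: Bystander, leave alone: metal cutter ring 70 mm wide, 32 mm tall. Origin: centre of its underside.

How it is judged:
On the way, in this order (a step that is already met when the one before it is completed fails the run):
1. the far flag is fully down while the tile's end is still at least 20 mm short of it (value of joint far_flag below 0.08 rad and y of tile in the frame of far_pivot below -0.126 m), for 0.2 s.
2. the tile lies flush along the fence and butts against the lowered far flag (value of joint far_flag below 0.08 rad and y of tile in the frame of far_pivot above -0.1095 m and x of tile in the frame of jig above 0.0165 m and angle between the y axis of tile and the y axis of jig, either way round below 0.04 rad and z of tile in the frame of jig below 0.022 m and linear speed of tile below 0.01 m/s), for 0.2 s.
At the end, for the whole second after the job is handed in: The far flag is down (within 0.08 rad), the near flag still stands up (above 1.1 rad); the tile lies at rest on the board, its end within 3.5 mm of the far flag's face, its side within 3.5 mm of the fence and parallel to it within 0.04 rad (all of step 2 and value of joint near_flag above 1.1 rad); the robot touches nothing.
It fails at once if a stop is shifted more than 5 mm along its track (distance of any of far_pivot, near_pivot from where it was at the start of the episode above 0.005 m).
It fails at once if the near flag is knocked down (value of joint near_flag below 1 rad).
It fails at once if the tile is lifted more than 15 mm off the board (z of tile in the frame of jig above 0.033 m).
It fails at once if one of the other things is moved more than 30 mm (distance of any of thrown_cup, slip_cup, pebble, scraper, ring from where it was at the start of the episode above 0.03 m).
It also fails if it takes over 59 s, if anything falls off the work surface, if the arm or the gripper's body presses on something with over 40 N, if the wrist force passes 120 N, or if a joint passes its speed limit or range.

## Working session

There is one attempt and no reset: what is moved stays moved. The work goes in short steps, Python scripts to look and compute and a shell command to move; the robot and the scene stay as the last step left them, time stands still between calls to the robot, and variables do not carry over. Pictures are saved under pics/ and viewed, and the job is handed in when it is done.

```bash
ls; mkdir -p pics
python3 - <<'E'
from plant import env
import cv2
for n in("scene","top","wrist"):
    cv2.imwrite(f"pics/{n}0.png",env.camera(n))
    c=env.calibration(n);print(n,{k:v.round(3).tolist() if hasattr(v,'round') else v for k,v in c.items()})
print(env.state())
E
```

```text
pics
scene {'K': [[438.559, 0.0, 253.783], [0.0, 438.559, 187.754], [0.0, 0.0, 1.0]], 'T': [[0.764, -0.318, 0.561, -0.139], [-0.644, -0.34, 0.685, -0.882], [-0.027, -0.885, -0.465, 0.664], [0.0, 0.0, 0.0, 1.0]]}
top {'K': [[489.646, 0.0, 258.45], [0.0, 489.646, 193.737], [0.0, 0.0, 1.0]], 'T': [[0.008, -0.977, 0.212, 0.267], [-1.0, -0.008, 0.004, 0.009], [-0.002, -0.212, -0.977, 1.475], [0.0, 0.0, 0.0, 1.0]]}
wrist {'K': [[275.548, 0.0, 251.093], [0.0, 275.548, 189.882], [0.0, 0.0, 1.0]], 'tool_from_camera': [[-0.0, -0.945, -0.327, 0.086], [1.0, -0.001, 0.001, -0.001], [-0.001, -0.327, 0.945, -0.127], [0.0, 0.0, 0.0, 1.0]]}
{'time_s': 0.15, 'qpos': array([ 1.10301449e+00,  2.38645348e-01, -1.40802288e-02,  1.31921239e+00,
       -1.47951598e-05,  1.57080534e+00]), 'joint_vel': array([ 0.00052426, -0.001467  ,  0.00213322, -0.00090071, -0.00042376,
       -0.00108789]), 'joint_torque': array([ 1.50525011e-03, -5.39075911e+01,  3.46598017e+01,  1.44176095e-02,
        9.80192499e-05,  8.54077513e-06]), 'ee_pos': array([0.23658768, 0.4683154 , 0.24781642]), 'ee_rot': array([ 2.31768587e-01,  9.72770783e-01, -5.56992893e-04, -1.25097031e-04]), 'ft_force': array([-0.70408862, -0.43337775, -0.47633282]), 'moment': array([-0.01849692,  0.00603042,  0.00088406]), 'opening': 0.08543546079458239}
```

View pics/scene0.png

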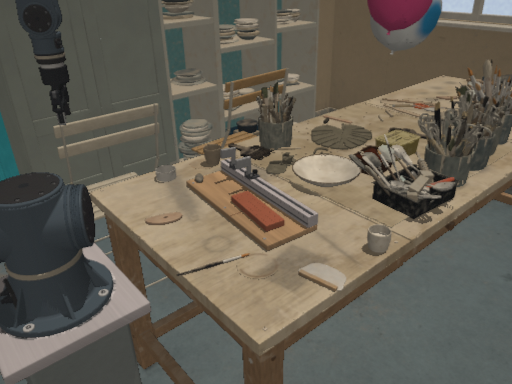

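View pics/top0.png

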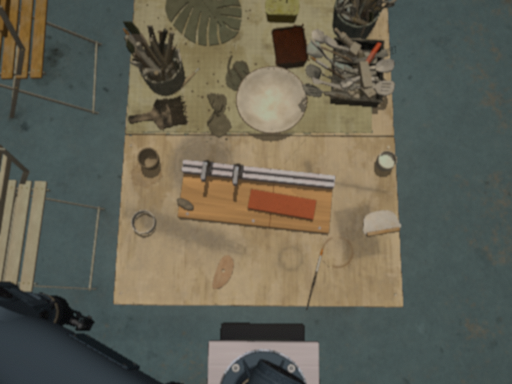

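View pics/wrist0.png

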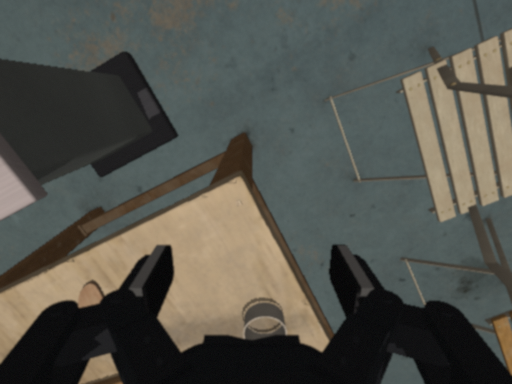

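The tile is at top-view (282,205) and the fence runs behind it. The stops are at columns ~206 (far) and ~237 (near), both standing. Next I measure the board and tile.

```bash
cat > h.py <<'E'
from plant import env
import numpy as np, cv2
from scipy.spatial.transform import Rotation as R
def camT(n):
    c=env.calibration(n)
    if n!="wrist": return np.array(c["K"]),np.array(c["T"])
    s=env.state();T=np.eye(4);T[:3,:3]=R.from_quat(s["ee_rot"]).as_matrix();T[:3,3]=s["ee_pos"]
    return np.array(c["K"]),T@np.array(c["tool_from_camera"])
def cast(K,T,uv,z):
    uv=np.atleast_2d(uv).astype(float)
    d=np.c_[(uv[:,0]-K[0,2])/K[0,0],(uv[:,1]-K[1,2])/K[1,1],np.ones(len(uv))]@T[:3,:3].T
    return T[:3,3]+d*((z-T[2,3])/d[:,2])[:,None]
def proj(K,T,P):
    p=(np.atleast_2d(P)-T[:3,3])@T[:3,:3]; return p[:,:2]/p[:,2:]*[K[0,0],K[1,1]]+K[:2,2]
E
python3 - <<'E'
from h import *
im=cv2.imread("pics/top0.png");K,T=camT("top")
hsv=cv2.cvtColor(im,cv2.COLOR_BGR2HSV)
roi=np.zeros(im.shape[:2],np.uint8);roi[150:245,165:345]=1
m=((hsv[...,0]<8)&(hsv[...,1]>130)&(hsv[...,2]>80)&(roi>0)).astype(np.uint8)
c=max(cv2.findContours(m,0,2)[0],key=cv2.contourArea);r=cv2.minAreaRect(c);print(r)
b=cast(K,T,cv2.boxPoints(r),.038);print(b.round(4))
print("tile c",cast(K,T,r[0],.038))
z=cv2.resize(im[145:245,165:345],None,fx=4.4,fy=4.4,interpolation=2);cv2.imwrite("pics/topz.png",z)
E
```

```text
Traceback (most recent call last):
ValueError: max() iterable argument is empty
```

Run:
```python
from h import *
im=cv2.imread("pics/top0.png");K,T=camT("top")
hsv=cv2.cvtColor(im,cv2.COLOR_BGR2HSV)
print("tile",hsv[205,282],im[205,282],"board",hsv[210,220],im[210,220])
m=np.zeros(im.shape[:2],np.uint8)
b=im.astype(int)
m[150:245,165:345]=(((b[...,2]>1.9*b[...,1])))[150:245,165:345]
c=max(cv2.findContours(m,0,2)[0],key=cv2.contourArea);r=cv2.minAreaRect(c);print(r)
print(cast(K,T,cv2.boxPoints(r),.038).round(4))
print("tile c",cast(K,T,r[0],.038))
z=cv2.resize(im[145:245,165:345],None,fx=4.4,fy=4.4,interpolation=2);cv2.imwrite("pics/topz.png",z)
```

```text
tile [  9 175 143] [ 45  74 143] board [ 16 136 159] [ 74 119 159]
((281.594482421875, 204.0892791748047), (63.9526481628418, 17.19028091430664), 9.688786506652832)
[[ 0.5379  0.0438  0.038 ]
 [ 0.5898  0.0357  0.038 ]
 [ 0.5583 -0.1533  0.038 ]
 [ 0.5069 -0.1439  0.038 ]]
tile c [[ 0.5480791 -0.0546489  0.038    ]]
```

View pics/topz.png

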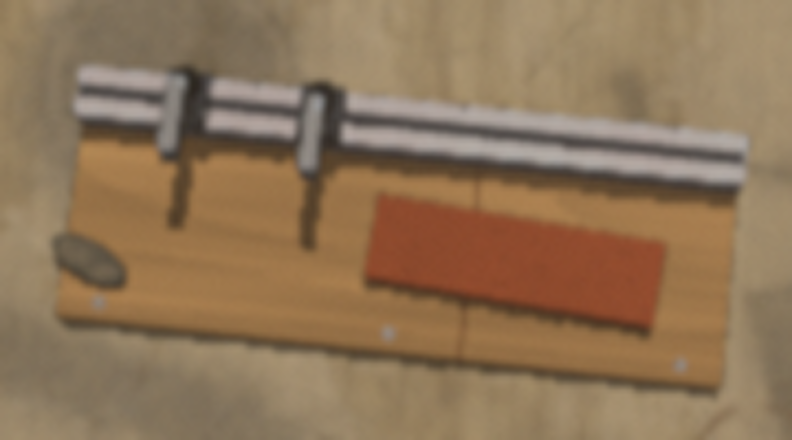

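Run:
```python
from h import *
K,T=camT("top")
f=lambda u:(np.array(u)+.5)/4.4-.5+[165,145]
for n,u,z in [("fbackL",(78,66),.053),("fbackR",(745,135),.053),("ffrontL",(78,122),.053),("ffrontR",(741,186),.053),("bL",(57,318),.018),("bR",(719,386),.018),("arm far tip top",(167,157),.125),("arm near tip top",(307,172),.125),("arm far back",(178,72),.125),("pebble",(90,260),.03)]:
    print(n,cast(K,T,f(u),z).round(4))
```

```text
fbackL [[0.6795 0.2454 0.053 ]]
fbackR [[ 0.6343 -0.2109  0.053 ]]
ffrontL [[0.6398 0.2437 0.053 ]]
ffrontR [[ 0.5986 -0.2073  0.053 ]]
bL [[0.5102 0.2581 0.018 ]]
bR [[ 0.467  -0.1943  0.018 ]]
arm far tip top [[0.5981 0.1734 0.125 ]]
arm near tip top [[0.5889 0.0829 0.125 ]]
arm far back [[0.6551 0.1681 0.125 ]]
pebble [[0.5485 0.2353 0.03  ]]
```

```bash
python3 -m handwheel '[{"slide":[0,0,-20],"angular":[0,0,-0.093]},{"slide":[0,0,-20],"angular":[0,0,-0.093]},{"slide":[0,0,0],"angular":[0,0,-0.093]},{"slide":[0,0,0],"angular":[0,0,-0.093]},{"slide":[-25,-20,0],"angular":[0,0,0]},{"slide":[-30,-25,0],"angular":[0,0,0]},{"slide":[-30,-25,0],"angular":[0,0,0]},{"slide":[-30,-25,0],"angular":[0,0,0]}]' 1; python3 -m handwheel '[{"slide":[-30,-25,0],"angular":[0,0,0]},{"slide":[-30,-25,0],"angular":[0,0,0]},{"slide":[-30,-25,0],"angular":[0,0,0]},{"slide":[-30,-25,0],"angular":[0,0,0]},{"slide":[-30,-25,0],"angular":[0,0,0]},{"slide":[-30,-25,0],"angular":[0,0,0]},{"slide":[-30,-25,0],"angular":[0,0,0]},{"slide":[-30,-25,0],"angular":[0,0,0]}]'; python3 -m handwheel '[{"slide":[-20,-15,0],"angular":[0,0,0]},{"slide":[0,0,0],"angular":[0,0,0]},{"slide":[0,0,0],"angular":[0,0,0]},{"slide":[0,0,0],"angular":[0,0,0]}]'
python3 - <<'E'
from h import *
im=env.camera("wrist");K,T=camT("wrist");np.savez("w1.npz",K=K,T=T);cv2.imwrite("pics/w1.png",im);print(T.round(3),env.state()["qpos"])
E
```

```text
time_s: 0.82
ee_pos: [0.3427, 0.3618, 0.2881]
ee_rot: [0.047, 0.999, -0.0, -0.0]
ft_force: [0.4, -1.0, 0.5]
opening: 0.0
time_s: 1.48
ee_pos: [0.5629, 0.1392, 0.2881]
ee_rot: [0.048, 0.999, -0.0, -0.0]
ft_force: [0.8, 0.7, 0.8]
opening: 0.0003
time_s: 1.82
ee_pos: [0.58, 0.1241, 0.2879]
ee_rot: [0.048, 0.999, -0.0, -0.001]
ft_force: [0.3, 0.2, -0.4]
opening: -0.0002
[[ 0.096  0.941  0.326  0.494]
 [ 0.995 -0.091 -0.03   0.132]
 [ 0.001  0.327 -0.945  0.415]
 [ 0.     0.     0.     1.   ]] [2.11649249e-01 3.50617512e-01 2.47483109e-01 1.46842202e+00
 1.12314325e-04 3.06947956e-01]
```

View pics/w1.png

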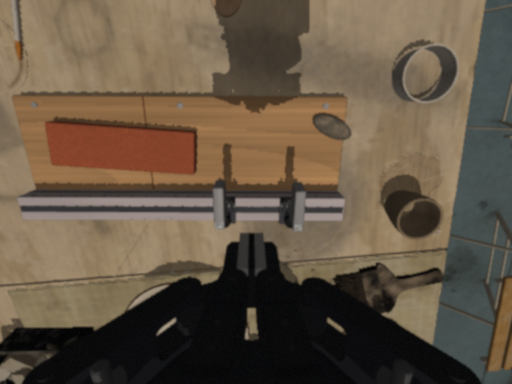

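Wrist view: the board is horizontal, so the tool is aligned with the jig. The tile is at (120,147), the near stop at column ~220, the far stop at ~298, and the pebble at (332,125).

Run:
```python
from h import *
im=cv2.imread("pics/w1.png")
cv2.imwrite("pics/w1z.png",cv2.resize(im[80:240,5:205],None,fx=4,fy=3.7,interpolation=2))
cv2.imwrite("pics/w1y.png",cv2.resize(im[85:240,195:355],None,fx=4,fy=3.7,interpolation=2))
```

```text
(no output)
```

View pics/w1z.png

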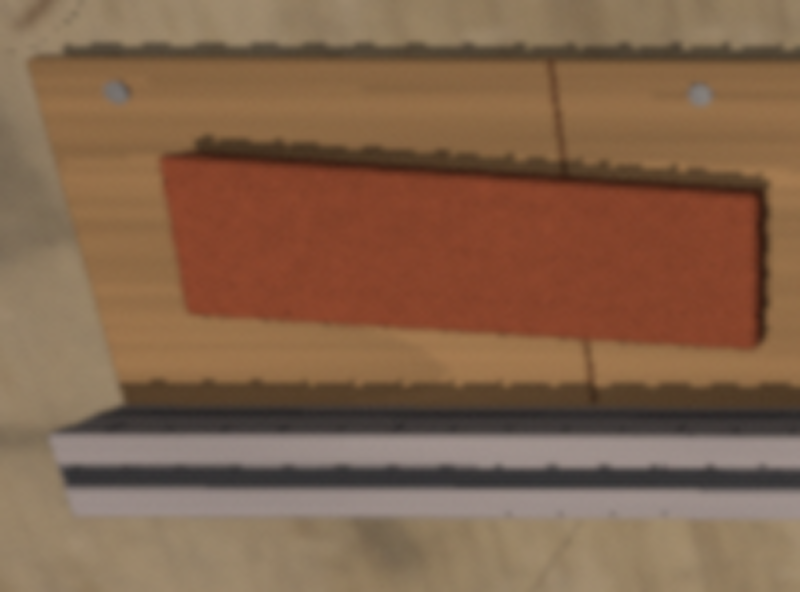

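View pics/w1y.png

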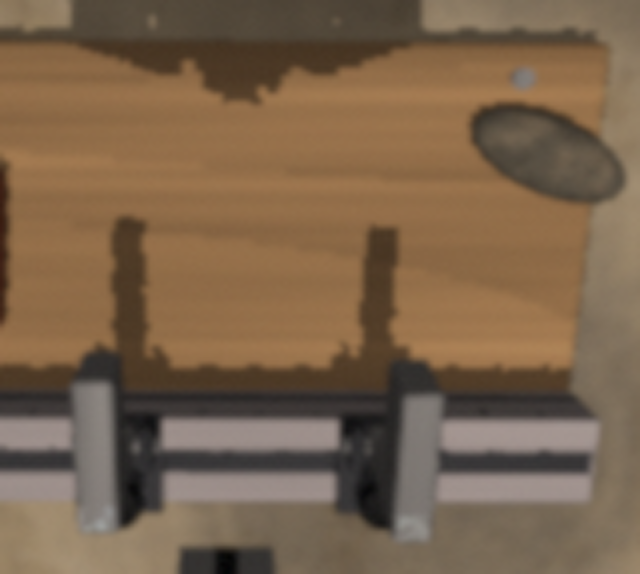

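Run:
```python
from h import *
d=np.load("w1.npz");K,T=d["K"],d["T"]
fz=lambda u:(np.array(u)+.5)/[4,3.7]-.5+[5,80]
fy=lambda u:(np.array(u)+.5)/[4,3.7]-.5+[195,85]
pts=dict(bfl=(fz((30,58)),.018),bfr=(fy((608,42)),.018),ffl=(fz((50,433)),.053),ffr=(fy((597,417)),.053),fbl=(fz((75,515)),.053),fbr=(fy((588,499)),.053),
t1=(fz((162,157)),.038),t2=(fz((190,313)),.038),t3=(fz((756,190)),.038),t4=(fz((756,348)),.038),
far=(fy((422,395)),.125),near=(fy((93,380)),.125),farb=(fy((412,532)),.125),pebble=(fy((548,152)),.03))
W={k:cast(K,T,u,z)[0] for k,(u,z) in pts.items()}
yj=sum((W[a]-W[b])[:2] for a,b in(("bfr","bfl"),("ffr","ffl"),("fbr","fbl")));print("len",[np.linalg.norm((W[a]-W[b])[:2]).round(4) for a,b in(("bfr","bfl"),("ffr","ffl"),("fbr","fbl"))])
yj/=np.linalg.norm(yj);xj=np.array([yj[1],-yj[0]]);A=np.array([xj,yj])
o=np.mean([(W[a]+W[b])[:2]/2-xj*x for a,b,x in(("bfr","bfl",-.085),("ffr","ffl",.05),("fbr","fbl",.085))],0)
print("yaw",np.arctan2(-yj[0],yj[1]),"o",o)
for k in W: print(k,W[k].round(4),"jig",(A@(W[k][:2]-o)).round(4))
t=(W["t1"]+W["t2"]+W["t3"]+W["t4"])/4
print("tile jig",A@(t[:2]-o)); e=A@((W["t3"]+W["t4"]-W["t1"]-W["t2"])[:2]/2);print(np.linalg.norm(e),np.arctan2(-e[0],e[1]))
np.savez("jig.npz",A=A,o=o)
s=env.state();Rm=R.from_quat(s["ee_rot"]).as_matrix();print("tcp jig",A@(s["ee_pos"][:2]-o),s["ee_pos"][2],"tool x,y in jig",A@Rm[:2,0],A@Rm[:2,1])
```

```text
len [np.float64(0.4557), np.float64(0.458), np.float64(0.4589)]
yaw -0.09812488911040398 o [0.56968582 0.02673054]
bfl [ 0.4637 -0.1912  0.018 ] jig [-0.0842 -0.2272]
bfr [0.5081 0.2623 0.018 ] jig [-0.0844  0.2284]
ffl [ 0.597  -0.2064  0.053 ] jig [ 0.05   -0.2293]
ffr [0.6419 0.2494 0.053 ] jig [0.0501 0.2286]
fbl [ 0.6309 -0.2101  0.053 ] jig [ 0.0841 -0.2297]
fbr [0.676  0.2466 0.053 ] jig [0.0843 0.2292]
t1 [ 0.5021 -0.1439  0.038 ] jig [-0.0506 -0.1764]
t2 [ 0.559  -0.1536  0.038 ] jig [ 0.007  -0.1805]
t3 [0.5326 0.0512 0.038 ] jig [-0.0393  0.0208]
t4 [0.5916 0.0415 0.038 ] jig [0.0204 0.0168]
far [0.6006 0.1774 0.125 ] jig [0.0161 0.153 ]
near [0.5871 0.0867 0.125 ] jig [0.0115 0.0614]
farb [0.6464 0.1727 0.125 ] jig [0.062  0.1528]
pebble [0.5444 0.2386 0.03  ] jig [-0.0459  0.2084]
tile jig [-0.01563577 -0.07983231]
0.19764018209777032 -0.06223879659714569
tcp jig [0.00038975 0.09837511] 0.28815347165175137 tool x,y in jig [-0.99999572 -0.00282609] [-0.00282618  0.999996  ]
```

The lengths and flag positions agree with the given sizes: fence 458–459 mm against 460, stop spacing 92 mm, tile 198 mm. I'm moving behind the far flag.

```bash
python3 -m handwheel '[{"slide":[-25,13.5,0],"angular":[0,0,0]},{"slide":[-25,13.5,0],"angular":[0,0,0]},{"slide":[-25,13.5,0],"angular":[0,0,0]},{"slide":[-25,13.5,0],"angular":[0,0,0]},{"slide":[0,0,30],"angular":[0,0,0]},{"slide":[0,0,35],"angular":[0,0,0]},{"slide":[0,0,35],"angular":[0,0,0]},{"slide":[0,0,35],"angular":[0,0,0]}]' ; python3 -m handwheel '[{"slide":[0,0,27],"angular":[0,0,0]},{"slide":[0,0,0],"angular":[0,0,0]},{"slide":[0,0,0],"angular":[0,0,0]}]'
python3 - <<'E'
from h import *
im=env.camera("wrist");cv2.imwrite("pics/w2.png",im);d=np.load("jig.npz");s=env.state();print(d["A"]@(s["ee_pos"][:2]-d["o"]),s["ee_pos"][2],s["ft_force"])
E
```

```text
time_s: 2.53
ee_pos: [0.6842, 0.1699, 0.1522]
ee_rot: [0.047, 0.999, 0.0, 0.0]
ft_force: [0.1, -1.3, -0.0]
opening: 0.0002
time_s: 2.78
ee_pos: [0.6836, 0.1692, 0.1258]
ee_rot: [0.047, 0.999, -0.0, -0.001]
ft_force: [0.1, -0.3, 0.8]
opening: -0.0005
[0.10077595 0.15318542] 0.12784866374182888 [-0.38536771  0.76550368  0.58585282]
```

View pics/w2.png

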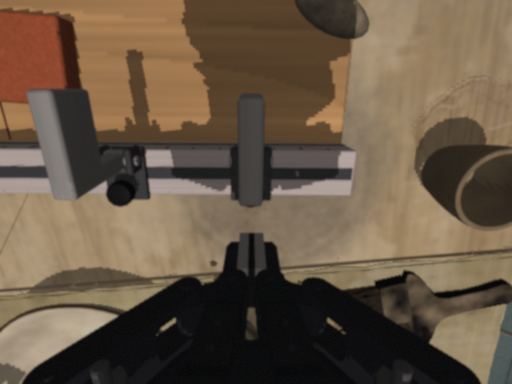

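The closed fingers (251,240) line up with the upright far flag (251,150). I push it over in an arc.

```bash
python3 -m handwheel '[{"slide":[15,0,0],"angular":[0,0,0]},{"slide":[15,0,0],"angular":[0,0,0]},{"slide":[6,0,0],"angular":[0,0,0]},{"slide":[6,0,0.5],"angular":[0,0,0]},{"slide":[6,0,2],"angular":[0,0,0]},{"slide":[6,0,3],"angular":[0,0,0]},{"slide":[5,0,4],"angular":[0,0,0]},{"slide":[5,0,4],"angular":[0,0,0]}]'; python3 -m handwheel '[{"slide":[4,0,5],"angular":[0,0,0]},{"slide":[3.5,0,5],"angular":[0,0,0]},{"slide":[2.5,0,5],"angular":[0,0,0]},{"slide":[2,0,4],"angular":[0,0,0]},{"slide":[0,0,0],"angular":[0,0,0]}]'
python3 - <<'E'
from h import *
im=env.camera("wrist");cv2.imwrite("pics/w3.png",im);d=np.load("jig.npz");s=env.state();print(d["A"]@(s["ee_pos"][:2]-d["o"]),s["ee_pos"][2],s["ft_force"])
E
```

```text
time_s: 3.5
ee_pos: [0.621, 0.1746, 0.1127]
ee_rot: [0.048, 0.999, 0.0, 0.0]
ft_force: [1.8, 0.4, 2.8]
opening: 0.0001
time_s: 3.92
ee_pos: [0.6083, 0.1752, 0.0923]
ee_rot: [0.048, 0.999, -0.001, -0.001]
ft_force: [0.3, -0.4, 0.3]
opening: -0.0
[0.02399759 0.1515679 ] 0.0926822932525097 [-0.15387915  0.53447328 -0.0696162 ]
```

View pics/w3.png

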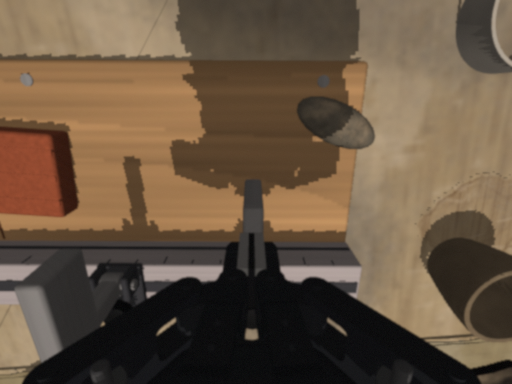

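The flag lies over and its blade reaches out past the fingertips at (253,190). I press it down until the force rises.

```bash
python3 -m handwheel '[{"slide":[0,0,1.5],"angular":[0,0,0]},{"slide":[0,0,1],"angular":[0,0,0]},{"slide":[0,0,0],"angular":[0,0,0]}]'; python3 -m handwheel '[{"slide":[0,0,1],"angular":[0,0,0]},{"slide":[0,0,0],"angular":[0,0,0]}]';python3 -m handwheel '[{"slide":[0,0,1],"angular":[0,0,0]},{"slide":[0,0,0],"angular":[0,0,0]}]'
```

```text
time_s: 4.22
ee_pos: [0.6091, 0.1754, 0.091]
ee_rot: [0.048, 0.999, -0.0, -0.0]
ft_force: [0.5, 0.2, 0.2]
opening: 0.0003
time_s: 4.38
ee_pos: [0.6094, 0.1755, 0.0902]
ee_rot: [0.048, 0.999, -0.0, -0.0]
ft_force: [-0.2, 0.3, 0.7]
opening: 0.0002
time_s: 4.55
ee_pos: [0.6094, 0.1755, 0.0899]
ee_rot: [0.048, 0.999, 0.0, 0.0]
ft_force: [-2.2, -0.1, 5.4]
opening: 0.0002
```

```bash
python3 -m handwheel '[{"slide":[0,0,1],"angular":[0,0,0]},{"slide":[0,0,0.5],"angular":[0,0,0]},{"slide":[0,0,0],"angular":[0,0,0]},{"slide":[0,0,0],"angular":[0,0,0]}]'
```

```text
time_s: 4.88
ee_pos: [0.6094, 0.1756, 0.0896]
ee_rot: [0.048, 0.999, 0.0, 0.001]
ft_force: [-6.8, -1.8, 17.1]
opening: -0.0
```

The stop is solid, with the tip at 72.6 mm against an expected 73 mm. I lift off and move to the robot side of the tile.

```bash
python3 -m handwheel '[{"slide":[0,0,-20],"angular":[0,0,0]},{"slide":[0,0,-30],"angular":[0,0,0]},{"slide":[0,0,-35],"angular":[0,0,0]},{"slide":[0,0,-35],"angular":[0,0,0]},{"slide":[25,-20,0],"angular":[0,0,0]},{"slide":[25,-30,0],"angular":[0,0,0]},{"slide":[25,-30,0],"angular":[0,0,0]},{"slide":[25,-30,0],"angular":[0,0,0]}]' ; python3 -m handwheel '[{"slide":[0,-30,0],"angular":[0,0,0]},{"slide":[0,-30,0],"angular":[0,0,0]},{"slide":[0,-30,0],"angular":[0,0,0]},{"slide":[0,-31,0],"angular":[0,0,0]},{"slide":[0,0,0],"angular":[0,0,0]},{"slide":[0,0,0],"angular":[0,0,0]}]'
python3 - <<'E'
from h import *
im=env.camera("wrist");cv2.imwrite("pics/w4.png",im);cv2.imwrite("pics/s4.png",cv2.resize(env.camera("scene")[130:260,170:330],None,fx=4,fy=4));d=np.load("jig.npz");s=env.state();print(d["A"]@(s["ee_pos"][:2]-d["o"]),s["ee_pos"][2],s["ft_force"])
E
```

```text
time_s: 5.55
ee_pos: [0.4982, 0.0749, 0.2077]
ee_rot: [0.047, 0.999, -0.0, 0.0]
ft_force: [0.2, -0.5, 0.3]
opening: -0.0
time_s: 6.05
ee_pos: [0.4877, -0.0462, 0.2079]
ee_rot: [0.049, 0.999, -0.0, 0.0]
ft_force: [-0.4, 0.2, -0.1]
opening: 0.0001
[-0.07439281 -0.07899077] 0.20785644352266722 [0.02717332 0.44491664 0.08889937]
```

View pics/w4.png

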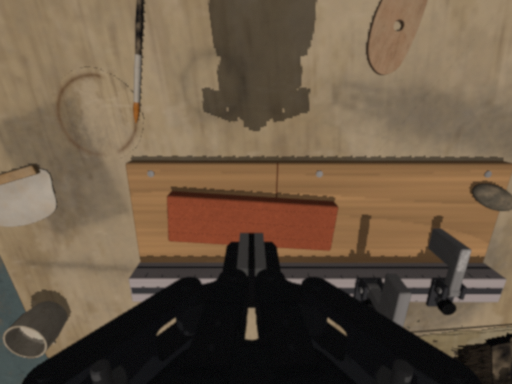

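View pics/s4.png

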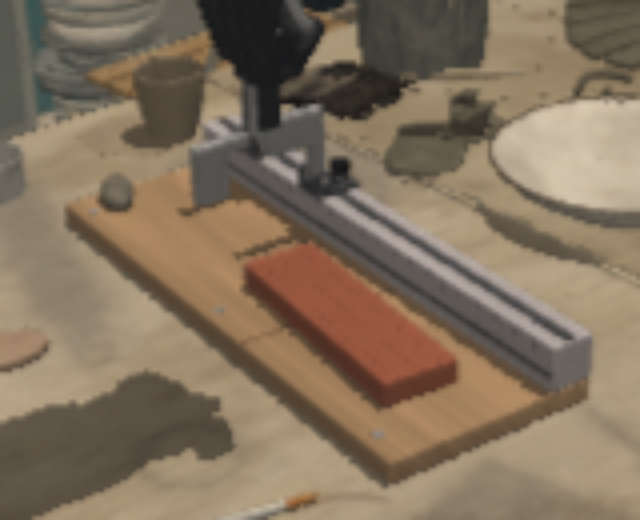

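The far flag is down: its blade shows at (455,250) in the wrist view, and it hangs at (210,170) in the scene zoom. The near flag is still up, and the tile has not moved. I lower the fingers beside the tile.

```bash
python3 -m handwheel '[{"slide":[0,0,30],"angular":[0,0,0]},{"slide":[0,0,35],"angular":[0,0,0]},{"slide":[0,0,35],"angular":[0,0,0]},{"slide":[0,0,30],"angular":[0,0,0]},{"slide":[0,0,20],"angular":[0,0,0]},{"slide":[0,0,13],"angular":[0,0,0]},{"slide":[0,0,0],"angular":[0,0,0]},{"slide":[0,0,0],"angular":[0,0,0]}]'; python3 -m handwheel '[{"slide":[-6,0,0],"angular":[0,0,0]},{"slide":[-6,0,0],"angular":[0,0,0]},{"slide":[-4,0,0],"angular":[0,0,0]},{"slide":[-4,0,0],"angular":[0,0,0]},{"slide":[-4,0,0],"angular":[0,0,0]},{"slide":[-4,0,0],"angular":[0,0,0]},{"slide":[-4,0,0],"angular":[0,0,0]}]'
```

```text
time_s: 6.82
ee_pos: [0.4875, -0.0438, 0.0445]
ee_rot: [0.047, 0.999, 0.0, -0.001]
ft_force: [0.4, 0.4, 0.7]
opening: 0.0001
time_s: 7.4
ee_pos: [0.519, -0.0479, 0.0449]
ee_rot: [0.048, 0.999, -0.0, -0.001]
ft_force: [-5.6, 0.9, 4.0]
opening: -0.0001
```

```bash
python3 -m handwheel '[{"slide":[-4,0,0],"angular":[0,0,0]},{"slide":[-4,0,0],"angular":[0,0,0]},{"slide":[-4,0,0],"angular":[0,0,0]},{"slide":[-3,0,0],"angular":[0,0,0]},{"slide":[-2,0,0],"angular":[0,0,0]},{"slide":[0,0,0],"angular":[0,0,0]}]'; python3 -m handwheel '[{"slide":[-2,0,0],"angular":[0,0,0]},{"slide":[0,0,0],"angular":[0,0,0]}]'; python3 -m handwheel '[{"slide":[-2,0,0],"angular":[0,0,0]},{"slide":[0,0,0],"angular":[0,0,0]}]'
```

```text
time_s: 7.9
ee_pos: [0.5371, -0.0496, 0.0448]
ee_rot: [0.048, 0.999, -0.0, 0.0]
ft_force: [-1.9, 0.0, 1.6]
opening: -0.0001
time_s: 8.07
ee_pos: [0.5386, -0.0498, 0.0448]
ee_rot: [0.048, 0.999, -0.0, -0.0]
ft_force: [-3.1, 0.1, 1.5]
opening: -0.0
time_s: 8.23
ee_pos: [0.5402, -0.0501, 0.0447]
ee_rot: [0.048, 0.999, -0.0, -0.0]
ft_force: [-5.0, -0.8, 1.4]
opening: 0.0
```

```bash
python3 -m handwheel '[{"slide":[-2,0,0],"angular":[0,0,0]},{"slide":[0,0,0],"angular":[0,0,0]}]'; python3 -m handwheel '[{"slide":[-2,0,0],"angular":[0,0,0]},{"slide":[0,0,0],"angular":[0,0,0]}]'; python3 -m handwheel '[{"slide":[-2,0,0],"angular":[0,0,0]},{"slide":[0,0,0],"angular":[0,0,0]}]'
python3 - <<'E'
from h import *
im=env.camera("wrist");cv2.imwrite("pics/w5.png",im);d=np.load("jig.npz");s=env.state();print(d["A"]@(s["ee_pos"][:2]-d["o"]),s["ee_pos"][2],s["ft_force"])
E
```

```text
time_s: 8.4
ee_pos: [0.5422, -0.0504, 0.0447]
ee_rot: [0.048, 0.999, -0.0, -0.0]
ft_force: [-3.9, -1.6, 0.8]
opening: -0.0001
time_s: 8.57
ee_pos: [0.543, -0.0505, 0.0445]
ee_rot: [0.048, 0.999, -0.0, -0.002]
ft_force: [-8.6, -0.4, 4.8]
opening: -0.0001
time_s: 8.73
ee_pos: [0.5431, -0.0505, 0.0443]
ee_rot: [0.048, 0.999, -0.0, -0.003]
ft_force: [-15.9, -1.2, 10.9]
opening: -0.0002
[-0.01897165 -0.07941215] 0.04431623308222714 [-16.06060314  -0.69816441  10.10816964]
```

View pics/w5.png

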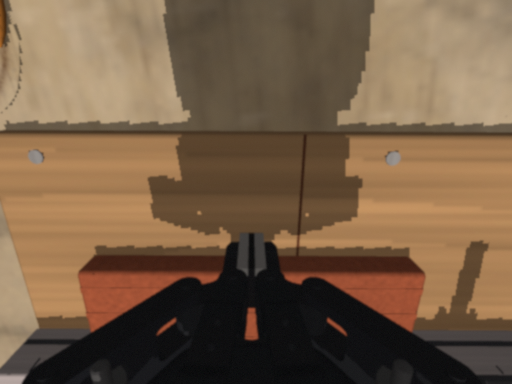

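The tile is flush and parallel to the fence: its near edge runs level at row ~257, columns 93–412, and the push stalled at 16 N. I back off and go to its free end.

```bash
python3 -m handwheel '[{"slide":[6,0,0],"angular":[0,0,0]},{"slide":[9,0,0],"angular":[0,0,0]},{"slide":[0,0,-30],"angular":[0,0,0]},{"slide":[0,0,-30],"angular":[0,0,0]},{"slide":[0,-30,0],"angular":[0,0,0]},{"slide":[0,-35,0],"angular":[0,0,0]},{"slide":[0,-35,0],"angular":[0,0,0]},{"slide":[0,-33,0],"angular":[0,0,0]}]'; python3 -m handwheel '[{"slide":[-25,0,0],"angular":[0,0,0]},{"slide":[-22,0,0],"angular":[0,0,0]},{"slide":[0,0,0],"angular":[0,0,0]},{"slide":[0,0,0],"angular":[0,0,0]}]'
python3 - <<'E'
from h import *
im=env.camera("wrist");cv2.imwrite("pics/w6.png",im);K,T=camT("wrist");np.savez("w6.npz",K=K,T=T);d=np.load("jig.npz");s=env.state();print(d["A"]@(s["ee_pos"][:2]-d["o"]),s["ee_pos"][2],s["ft_force"])
E
```

```text
time_s: 9.45
ee_pos: [0.5192, -0.1829, 0.1055]
ee_rot: [0.047, 0.999, -0.0, 0.001]
ft_force: [0.8, -0.4, 0.2]
opening: -0.0003
time_s: 9.78
ee_pos: [0.5664, -0.1861, 0.1046]
ee_rot: [0.048, 0.999, -0.0, 0.001]
ft_force: [-0.0, -0.3, -0.9]
opening: -0.0004
[ 0.01656698 -0.21187297] 0.10453896132301352 [ 0.14466723 -0.19312041  0.49223993]
```

View pics/w6.png

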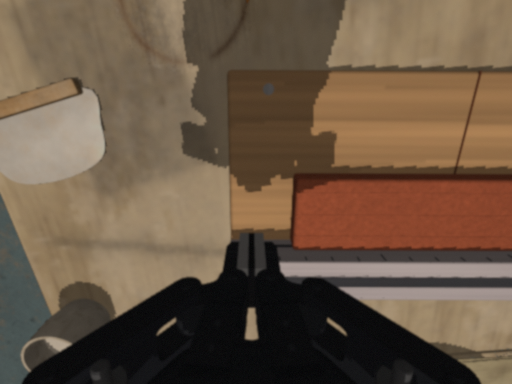

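The tile lies flush along the fence, its free end at column 293 and the fingers clear of it to the left. I go down and push along the fence.

```bash
python3 -m handwheel '[{"slide":[0,0,25],"angular":[0,0,0]},{"slide":[0,0,25],"angular":[0,0,0]},{"slide":[0,0,10],"angular":[0,0,0]},{"slide":[-2,0,0],"angular":[0,0,0]},{"slide":[0,8,0],"angular":[0,0,0]},{"slide":[0,8,0],"angular":[0,0,0]},{"slide":[0,5,0],"angular":[0,0,0]},{"slide":[0,5,0],"angular":[0,0,0]}]'; python3 -m handwheel '[{"slide":[0,6,0],"angular":[0,0,0]},{"slide":[0,6,0],"angular":[0,0,0]},{"slide":[0,6,0],"angular":[0,0,0]},{"slide":[0,6,0],"angular":[0,0,0]},{"slide":[0,6,0],"angular":[0,0,0]},{"slide":[0,0,0],"angular":[0,0,0]}]'
python3 - <<'E'
from h import *
im=env.camera("wrist");cv2.imwrite("pics/w7.png",im);d=np.load("jig.npz");s=env.state();print(d["A"]@(s["ee_pos"][:2]-d["o"]),s["ee_pos"][2],s["ft_force"])
E
```

```text
time_s: 10.5
ee_pos: [0.5708, -0.1599, 0.0461]
ee_rot: [0.048, 0.999, -0.001, 0.001]
ft_force: [-1.0, -3.9, 1.9]
opening: -0.0003
time_s: 11.0
ee_pos: [0.5738, -0.1297, 0.0459]
ee_rot: [0.048, 0.999, -0.0, 0.001]
ft_force: [-0.1, -1.9, 3.9]
opening: -0.0003
[ 0.01935955 -0.15538296] 0.045753470234490216 [ 0.62154404 -1.4075689   2.69295888]
```

View pics/w7.png

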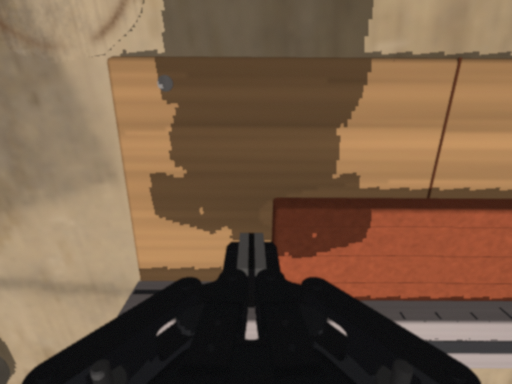

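The tile is still parallel and flush (edge level at row 200). I keep pushing.

```bash
python3 -m handwheel '[{"slide":[0,6,0],"angular":[0,0,0]},{"slide":[0,7,0],"angular":[0,0,0]},{"slide":[0,7,0],"angular":[0,0,0]},{"slide":[0,7,0],"angular":[0,0,0]},{"slide":[0,7,0],"angular":[0,0,0]},{"slide":[0,7,0],"angular":[0,0,0]},{"slide":[0,7,0],"angular":[0,0,0]},{"slide":[0,7,0],"angular":[0,0,0]}]'; python3 -m handwheel '[{"slide":[0,6,0],"angular":[0,0,0]},{"slide":[0,5,0],"angular":[0,0,0]},{"slide":[0,4,0],"angular":[0,0,0]},{"slide":[0,4,0],"angular":[0,0,0]},{"slide":[0,0,0],"angular":[0,0,0]},{"slide":[0,0,0],"angular":[0,0,0]}]'
python3 - <<'E'
from h import *
im=env.camera("wrist");cv2.imwrite("pics/w8.png",im);d=np.load("jig.npz");s=env.state();print(d["A"]@(s["ee_pos"][:2]-d["o"]),s["ee_pos"][2],s["ft_force"])
E
```

```text
time_s: 11.72
ee_pos: [0.5787, -0.076, 0.0456]
ee_rot: [0.048, 0.999, -0.001, 0.001]
ft_force: [0.1, -6.0, 6.1]
opening: -0.0003
time_s: 12.22
ee_pos: [0.5805, -0.0566, 0.0455]
ee_rot: [0.048, 0.999, -0.0, 0.001]
ft_force: [-0.2, -3.2, 6.0]
opening: -0.0001
[ 0.01892684 -0.08190542] 0.045498031252567864 [-0.27611479 -2.53501433  5.26911803]
```

View pics/w8.png

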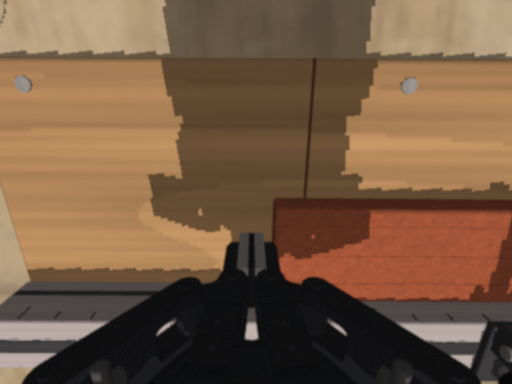

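Still flush. About 20 mm remains, so I creep.

```bash
python3 -m handwheel '[{"slide":[0,4,0],"angular":[0,0,0]},{"slide":[0,4,0],"angular":[0,0,0]},{"slide":[0,3,0],"angular":[0,0,0]},{"slide":[0,2,0],"angular":[0,0,0]},{"slide":[0,0,0],"angular":[0,0,0]}]'; python3 -m handwheel '[{"slide":[0,2,0],"angular":[0,0,0]},{"slide":[0,0,0],"angular":[0,0,0]}]'; python3 -m handwheel '[{"slide":[0,2,0],"angular":[0,0,0]},{"slide":[0,0,0],"angular":[0,0,0]}]';  python3 -m handwheel '[{"slide":[0,1.5,0],"angular":[0,0,0]},{"slide":[0,0,0],"angular":[0,0,0]}]'
```

```text
time_s: 12.68
ee_pos: [0.5816, -0.0439, 0.0455]
ee_rot: [0.048, 0.999, -0.001, 0.001]
ft_force: [0.3, -3.9, 5.3]
opening: -0.0001
time_s: 12.85
ee_pos: [0.5818, -0.0421, 0.0455]
ee_rot: [0.048, 0.999, -0.001, 0.0]
ft_force: [0.6, -5.6, 5.5]
opening: 0.0002
time_s: 13.02
ee_pos: [0.582, -0.0404, 0.0455]
ee_rot: [0.048, 0.999, -0.001, 0.001]
ft_force: [-0.4, -5.8, 5.7]
opening: 0.0001
time_s: 13.18
ee_pos: [0.582, -0.0399, 0.0455]
ee_rot: [0.049, 0.999, -0.002, 0.0]
ft_force: [-0.5, -11.7, 6.6]
opening: -0.0005
```

```bash
python3 -m handwheel '[{"slide":[0,1,0],"angular":[0,0,0]},{"slide":[0,0,0],"angular":[0,0,0]}]'; python3 -m handwheel '[{"slide":[0,1,0],"angular":[0,0,0]},{"slide":[0,0,0],"angular":[0,0,0]}]'
python3 - <<'E'
from h import *
im=env.camera("wrist");cv2.imwrite("pics/w9.png",im);d=np.load("jig.npz");s=env.state();print(d["A"]@(s["ee_pos"][:2]-d["o"]),s["ee_pos"][2],s["ft_force"])
E
```

```text
time_s: 13.35
ee_pos: [0.582, -0.0396, 0.0455]
ee_rot: [0.049, 0.999, -0.003, 0.0]
ft_force: [-2.2, -14.1, 6.5]
opening: -0.0004
time_s: 13.52
ee_pos: [0.5821, -0.0393, 0.0455]
ee_rot: [0.049, 0.999, -0.003, 0.0]
ft_force: [-1.7, -18.0, 6.5]
opening: -0.0002
[ 0.01876894 -0.06453849] 0.045540274462663156 [ -2.27867682 -18.04634036   7.02094571]
```

The push is solid at 18 N. I back off and look from above.

```bash
python3 -m handwheel '[{"slide":[0,-3,0],"angular":[0,0,0]},{"slide":[0,-8,0],"angular":[0,0,0]},{"slide":[0,-10,0],"angular":[0,0,0]},{"slide":[0,0,-30],"angular":[0,0,0]},{"slide":[0,0,-35],"angular":[0,0,0]},{"slide":[0,0,-35],"angular":[0,0,0]},{"slide":[0,0,-35],"angular":[0,0,0]},{"slide":[0,0,-35],"angular":[0,0,0]}]'; python3 -m handwheel '[{"slide":[10,30,0],"angular":[0,0,0]},{"slide":[10,35,0],"angular":[0,0,0]},{"slide":[10,35,0],"angular":[0,0,0]},{"slide":[10,35,0],"angular":[0,0,0]},{"slide":[0,35,0],"angular":[0,0,0]},{"slide":[0,0,0],"angular":[0,0,0]},{"slide":[0,0,0],"angular":[0,0,0]},{"slide":[0,0,0],"angular":[0,0,0]}]'
python3 - <<'E'
from h import *
im=env.camera("wrist");K,T=camT("wrist");np.savez("w10.npz",K=K,T=T);cv2.imwrite("pics/w10.png",im);cv2.imwrite("pics/w10z.png",cv2.resize(im[90:290,70:330],None,fx=3,fy=3,interpolation=2));d=np.load("jig.npz");s=env.state();print(d["A"]@(s["ee_pos"][:2]-d["o"]),s["ee_pos"][2],s["ft_force"])
E
```

```text
time_s: 14.23
ee_pos: [0.5793, -0.0574, 0.2162]
ee_rot: [0.048, 0.999, 0.0, -0.0]
ft_force: [1.6, -0.8, -1.0]
opening: -0.0002
time_s: 14.9
ee_pos: [0.5562, 0.1157, 0.2145]
ee_rot: [0.048, 0.999, -0.0, -0.0]
ft_force: [0.9, -0.5, -0.1]
opening: 0.0003
[-0.02199615  0.08662852] 0.21455429965576417 [ 0.53815908 -0.20023627  0.04028807]
```

View pics/w10.png

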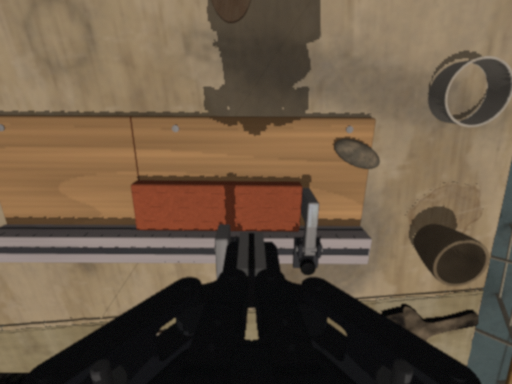

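View pics/w10z.png

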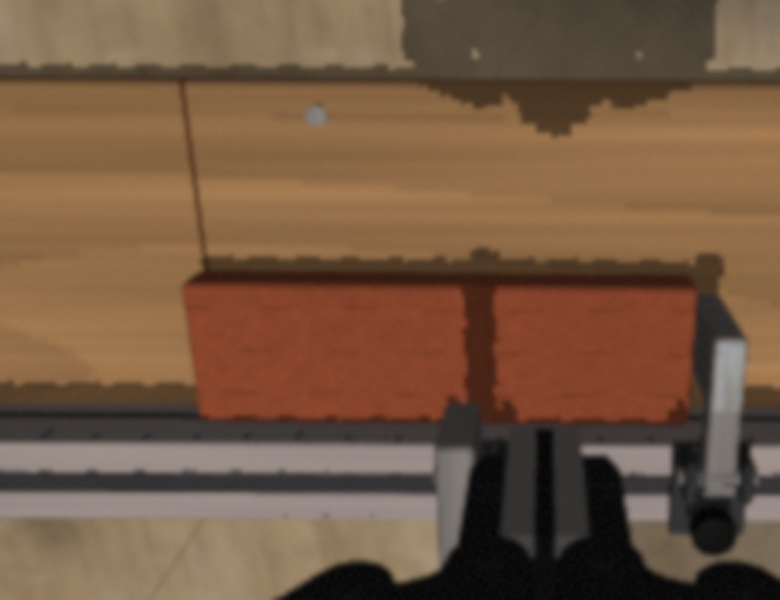

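Run:
```python
from h import *
d=np.load("w10.npz");K,T=d["K"],d["T"];j=np.load("jig.npz");A,o=j["A"],j["o"]
f=lambda u:(np.array(u)+.5)/3-.5+[70,90]
q=lambda u,z:A@(cast(K,T,f(u),z)[0,:2]-o)
t=[q(u,.038) for u in((184,284),(202,419),(697,290),(688,423))];print(np.round(t,4),"c",np.mean(t,0))
e=(t[2]+t[3]-t[0]-t[1])/2;print("yaw",np.arctan2(-e[0],e[1]))
print("fence front top",q((0,442),.053),q((420,443),.053))
print("board front",q((0,80),.018),q((400,80),.018))
print("arm tip",q((716,340),.073),q((746,340),.073),"near tip/back",q((462,404),.125),q((450,560),.125))
for p in ((50,53),(-50,53)): pass
```

```text
[[-0.01   -0.0524]
 [ 0.048  -0.0532]
 [-0.0078  0.1455]
 [ 0.0496  0.1454]] c [0.01994791 0.04631878]
yaw -0.00949974579908814
fence front top [ 0.05038305 -0.12686496] [0.05063505 0.0377819 ]
board front [-0.08459413 -0.11976305] [-0.08482055  0.03170986]
arm tip [-0.00100011  0.14644542] [-0.0010133   0.15692678] near tip/back [-0.00178084  0.06260748] [0.05182588 0.05721817]
```

Measured tile centre is jig (0.020, 0.046) with yaw −0.01 rad. The end is ~1 mm from the flag face, and the flag's arm tip is at its lowered position. I move aside and check both flags in the fixed views.

```bash
python3 -m handwheel '[{"slide":[20,0,-30],"angular":[0,0,0]},{"slide":[30,-10,-30],"angular":[0,0,0]},{"slide":[35,0,-20],"angular":[0,0,0]},{"slide":[35,10,0],"angular":[0,0,0]},{"slide":[35,10,0],"angular":[0,0,0]},{"slide":[35,10,0],"angular":[0,0,0]},{"slide":[0,0,0],"angular":[0,0,0]},{"slide":[0,0,0],"angular":[0,0,0]}]'
python3 - <<'E'
from h import *
a=cv2.resize(env.camera("scene")[130:260,170:330],None,fx=3,fy=3,interpolation=2)
b=cv2.resize(env.camera("top")[145:245,165:345],None,fx=4.4,fy=4.4,interpolation=2)
cv2.imwrite("pics/s11.png",a);cv2.imwrite("pics/t11.png",b)
E
```

```text
time_s: 15.62
ee_pos: [0.3696, 0.1537, 0.2941]
ee_rot: [0.048, 0.999, 0.0, 0.001]
ft_force: [0.8, 0.5, -0.7]
opening: 0.0002
```

View pics/s11.png

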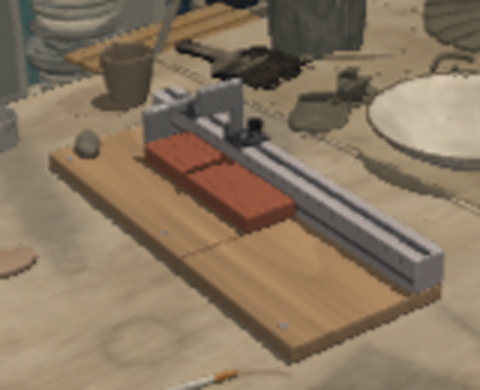

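View pics/t11.png

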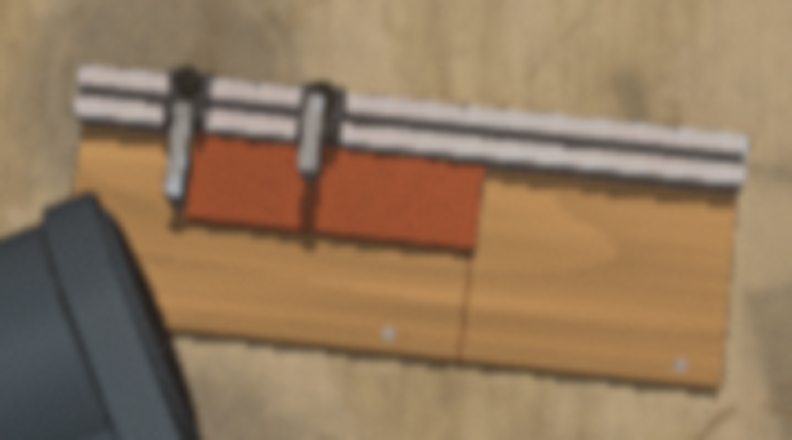

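In both views the tile is flush and butted against the lowered far flag. The near flag still stands at the same top-view pixels as before (tip ~(307,172)). I hand the job in.

```bash
python3 -c "
from plant import env
print(env.job_done())"
```

```text
the job is handed in; nothing more can be done
None
```

I lowered the far flag, slid the tile flush along the fence and pushed it up against that flag. Then I handed the job in at about 16 s of the 59 s allowed; no verdict was reported.

**Far flag:** I pushed it over from behind and down until it stopped solid, with the fingertip at 72.6 mm against the 73 mm expected. The tile was still well short of it then.

**Tile:** I pushed it against the fence with closed fingers, then along the fence until it met the flag (18 N). The last wrist-camera measurement, good to about 2 mm, gave:

| Check | Measured | Limit |
|---|---|---|
| Tile centre, jig x | 19.9 mm | above 16.5 mm |
| Angle to the fence | 0.01 rad | below 0.04 rad |
| Gap between tile end and flag face | about 1 mm | 3.5 mm |

**Near flag:** it is in the same place in the top view as at the start. One wrist-camera estimate of its tip was about 13 mm off the first one. I put that down to picking a lower or partly hidden edge, since the fixed view showed no change.

**Other things:** I touched none of the bystanders and saw no shift of the stops in the pictures. I did not measure either one, and in the last top view the arm hid the pebble.

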